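Load the rock tumbler and hold its hatch shut

ROBOT

A 6-joint arm with a two-finger parallel gripper is mounted at the origin on a cart in front of the work surface, level with it; the furniture and walls round the work are solid. World frame = base frame: x ahead of the robot, y to its left, z up, the work surface at z = 0. Lengths are in mm, angles in rad, forces in N, time in s.
With the tool pointing down it reaches from about 350 to 875 mm from the base axis. Payload 4.2 kg.
Tool frame: the origin (TCP) lies between the finger pads; the fingertips stand 25 mm ahead of it and the grasp point (between the pads) lies 6 mm ahead of it; z points along the fingers, y is the line along which they close (so a half turn about z gives the same grasp; the last joint's range is limited). The gripper opens to 85 mm and grips with 20 to 120 N. Pads are 22 mm wide; open, the fingers measure 114 mm over their backs; the gripper's body (76 mm by 85 mm) begins 54 mm behind the grasp point. The pads swing forward as they close: fully open they stand 13 mm farther back than shut.
Start: joints at [-1.075, 0.385, 0.008, 0, -1.194, -0.259], TCP at [146.638, -607.533, 256.312] pointing down, gripper open.
Joint ranges: [-3.14, 3.14], [-1.21, 2.06], [-1.07, 1.41], [-3.16, 2.05], [-2.99, -0.16], [-3.1, 3.1]. Speed limits (rad/s): [2.79, 2.79, 3.14, 3.14, 3.14, 3.14].

INTERFACE

Orientations are given as a unit quaternion [x, y, z, w].
In Python, from bench import arm gives the robot as it stands.
- The arm moves only by the shell command python3 -m pendant 'ROWS'. ROWS is JSON, a list of rows, each a list of 7 numbers: the shift along the tool's x, y, z in m, then the turn, a rotation vector about the tool's x, y, z in degrees, then the finger opening in m, from 0 to 0.0854. In form: [[x, y, z, wx, wy, wz, fingers], ...]. A call has 1 to 12 rows; each row shifts and turns the commanded pose from where the row before left it, along the tool's axes as they then stand; what a row does not reach is not made up. A row lasts 1/10 s, in which the tool goes at most 50 mm and 8.59 degrees, less where a joint would pass 70% of its speed; a pose out of reach is approached as far as the arm can. A call is refused whole if a number of a shift passes 0.05 or a number of a turn 8.59, either way. A call with a gripper value outside its range is refused whole. The fingers move at their own pace and stop on an object; the grip force is fixed at half the most. Time passes only in rows, so rows that do not move let the fingers close. It gives the time, the measured TCP pose, the force, the opening and the grip force at its end, in the units of the state.
- arm.read_state(): the state, without advancing time (a new reading comes with each control period).
- arm.get_image(name): name is "scene" or "top" or "wrist"; returns a dict with "image" (384x512x3 uint8, red, green, blue), "fx", "fy", "cx", "cy" (pixels), "xyz" and "rotation" of the camera in the world. Camera axes: x right, y down, z forward; pixel columns grow to the right and rows downward; lengths in mm; the calibration is good to about 2 mm. A picture is of the moment at which its call begins. There is no depth.
- arm.job_done(): hands the job in; it is judged then, once.
The state is a dict: "clock": time; "joints": joint angles; "joint_vel": joint speeds; "joint_efforts": joint torques, N m; "position": TCP position; "ee_rot": TCP orientation; "contact_force": force on the tool from outside, world axes, zero at the start; "wrist_torque": the same for the moment, N m; "gripper_width": finger opening in mm; "grasp_force": force on a finger pad.
Only numpy, scipy, OpenCV 4.12 (cv2) and the standard library are available. Lean on these libraries where they do the work, as an engineer would, in place of code of your own. Each camera call takes 0.05 s, during which the arm holds its last target. There are 200 camera calls.

TASK

Load the rock tumbler: with the hatch cover still off, tip all four pebbles from the white beaker through the open hatch into the barrel, stand the beaker back upright on the worktop, and turn the brass wing stud that was left across until its slot lines up with the white index marks, like that of the other stud. Then take the hatch cover by its handle, lower it squarely over the studs so that both wings come up through its slots, and press it firmly down on the springy rubber seal until its top face is clear below the undersides of the wings. Finish while still holding the cover pressed down like that, so that I can lock the studs, and leave the other things on the bench alone.

Things in the scene. Friction and masses are not known exactly. Their poses are not given: they have to be found in the camera images.
- tumbler: Rock tumbler, fixed: blue eight-sided barrel 180 (x) x 222 (y) x 125 mm on grey uprights, motor behind; it does not turn. Origin on the worktop under the barrel's middle; x away from its front, y along the barrel to its left end, z up. Flat top face (120 x 210) 153 mm up, inner floor 33 mm up. Uprights out to y +-141, 126 high; base x -93 to +173, y +-140; belt guard at left to y +163
- hatch (a point): Middle of the hatch opening, at the level of the barrel's flat top face (153 mm up), axes as the tumbler's. The opening is 84 (x) x 100 (y) mm. Round it runs the black rubber seal, outside 100 x 116, 8 mm wide, 8 mm proud of the top face
- seal (a joint): How far the rubber seal is squeezed: 0 free, 0.006 m at most. A spring of 2.5 N per mm from zero; the cover's own weight squeezes it about 1.2 mm, fully squeezed it carries 15 N. At 0.0035 the top face of the cover is level with the undersides of the stud wings; 0.005 is well clear
- wing_left (a point): Left quarter-turn stud, at the tumbler's (0, +76 mm), already lined up. This point is the middle of its brass wing, 18 mm above the barrel's top face; x along the wing, y across it. The wing is 30 long, 10 thick and 19.5 high, from 8.5 to 28 mm above the top face, with a black screwdriver slot along its top
- wing_right (a point): Right quarter-turn stud, at the tumbler's (0, -76 mm), same size; it starts lying more or less across. It is lined up when its wing and slot point along the tumbler's x, at the two white marks. To line it up turn it clockwise seen from above. Pinch the wing across its 10 mm with the fingertips 11 mm above the top face, so that they clear the seal
- stud_left (a joint): Angle of the left stud, rad: 0 lined up with the marks, grows anticlockwise from above, turns from -0.4 to 1.62; stays where it is left (friction 0.04 N m)
- stud_right (a joint): Angle of the right stud, rad: same sense, limits and friction; starts between 0.75 and 1.45
- cover: Hatch cover, loose, about 300 g: aluminium plate 112 (x) x 190 (y) x 4 mm, lying face up on the worktop. Origin at the middle of its underside, z up. Two slots at (0, +-76), each 36 (x) x 15.5 (y) mm, fit over the stud wings; it fits either way round (turned by pi too). On the tumbler its axes lie along the tumbler's
- grip (a point): Middle of the cover's black bow handle, 44 mm above the cover's underside. The handle bar runs along the cover's y: 90 long, 14 wide (x), 14 high, with 33 mm of clear height beneath it
- beaker: White open beaker, about 100 g, holding the pebbles. Origin at the middle of its underside, z along its axis. 80 high, outside diameter 60 at the foot, 65 at the rim; wall 3, floor 4. Grip it across the outside about 50 mm up, where it is 63 wide
- mouth (a point): Middle of the beaker's rim, 80 mm above its foot
- pebble_0: Pink granite pebble, 14 g, 19 x 23 x 15 mm, origin at the middle of its underside; one of four alike, heaped loosely in the beaker
- pebble_1: Pink granite pebble, 14 g, 19 x 23 x 15 mm, origin at the middle of its underside; one of four alike, heaped loosely in the beaker
- pebble_2: Pink granite pebble, 14 g, 19 x 23 x 15 mm, origin at the middle of its underside; one of four alike, heaped loosely in the beaker
- pebble_3: Pink granite pebble, 14 g, 19 x 23 x 15 mm, origin at the middle of its underside; one of four alike, heaped loosely in the beaker
- cobble: Speckled pear-shaped granite cobble, 88 x 81 x 44, on the right. Bystander: leave alone
- dropper: White dropper bottle with a blue band, 32 x 32 x 98, on the right. Bystander: leave alone
- lens: Folded grey hand lens, 42 x 38 x 14, behind the beaker on the left. Bystander: leave alone

How it is judged:
By the outcome, as a careful person would: the job done as asked, in the order asked, and still so for the second after the job is handed in, while the arm keeps its last pose, push and grip.
It also fails if it takes over 72 s, if anything falls off the work surface, if the arm or the gripper's body presses on something with over 40 N, if the wrist force passes 120 N, or if a joint passes its speed limit or range.

## Working session

There is one attempt and no reset: what is moved stays moved. The work goes in short steps, Python scripts to look and compute and a shell command to move; the robot and the scene stay as the last step left them, time stands still between calls to the robot, and variables do not carry over. Pictures are saved under pics/ and viewed, at most 10 in all, crops included, and the job is handed in when it is done.

```bash
ls; mkdir -p pics; python3 - <<'E'
from bench import arm
import cv2,numpy as np
for n in ["scene","top"]:
    d=arm.get_image(n); cv2.imwrite(f"pics/{n}0.png",d["image"][:,:,::-1]); print(n,d["fx"],d["fy"],d["cx"],d["cy"],np.round(d["xyz"],1),np.round(d["rotation"],3).tolist())
s=arm.read_state();print(s)
E
```

```text
pics
scene 363.775768685933 363.775768685933 261.48789581267556 191.02232124029496 [ -16.1 1083.7 1003.8] [-0.188, 0.871, -0.443, 0.097]
top 385.6716065987024 385.6716065987024 257.35722837859186 190.85242412815265 [ 305.2    7.7 1530.3] [-0.701, 0.71, -0.05, 0.053]
{'clock': 0.1, 'joints': array([-1.07541188e+00,  3.85481748e-01,  6.75310683e-03, -4.16524038e-04,
       -1.19399697e+00, -2.58599301e-01]), 'joint_vel': array([-0.0012087 , -0.00102784,  0.00390014,  0.00110664, -0.00010297,
       -0.0005819 ]), 'joint_efforts': array([-4.26217539e-04, -3.93318772e+01,  1.88929582e+01,  4.19792488e+00,
       -2.63515838e-03,  3.01570630e-06]), 'position': array([ 146.51445274, -607.09717346,  255.32873056]), 'ee_rot': array([-1.18039852e-01,  9.93008371e-01,  9.68162353e-04, -1.75125152e-04]), 'contact_force': array([-0.17863153, -0.72095135,  0.08573945]), 'wrist_torque': array([ 0.03626023,  0.00069705, -0.01449075]), 'grasp_force': 0.0, 'gripper_width': 85.52270762301384}
```

View pics/top0.png

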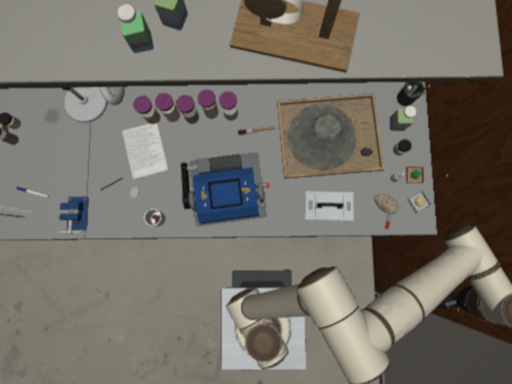

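View pics/scene0.png

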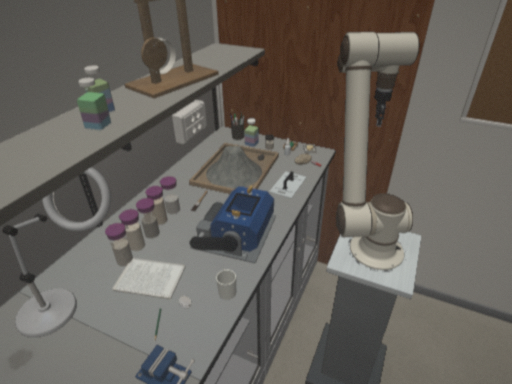

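The top view shows the tumbler at about (226,193), the cover at (330,206), the beaker at (153,216) and the lens at (135,192). The scene view confirms this, with the beaker at (227,285). Next I'll enlarge both views and set up the ray helpers.

```bash
cat > h.py <<'E'
from bench import arm
import cv2,numpy as np
from scipy.spatial.transform import Rotation as R
class Cam:
    def __init__(s,n):
        d=arm.get_image(n); s.im=d["image"]; s.K=np.array([[d["fx"],0,d["cx"]],[0,d["fy"],d["cy"]],[0,0,1]]); s.p=np.array(d["xyz"],float)
        r=np.array(d["rotation"]); s.R=R.from_quat(r).as_matrix() if r.size==4 else r
    def ray(s,uv): 
        v=s.R@np.linalg.inv(s.K)@np.array([uv[0],uv[1],1.]); return v/np.linalg.norm(v)
    def at(s,uv,z): v=s.ray(uv); return s.p+v*(z-s.p[2])/v[2]
    def proj(s,P): q=s.K@s.R.T@(np.asarray(P,float)-s.p); return q[:2]/q[2]
def tri(c1,u1,c2,u2):
    A=0;b=0
    for c,u in((c1,u1),(c2,u2)):
        v=c.ray(u);M=np.eye(3)-np.outer(v,v);A=A+M;b=b+M@c.p
    return np.linalg.solve(A,b)
E
python3 - <<'E'
from h import *
t=Cam("top");s=Cam("scene")
cv2.imwrite("pics/a.png",cv2.resize(t.im[140:240,130:360,::-1],None,fx=3.4,fy=3.4,interpolation=cv2.INTER_CUBIC))
print(np.round(t.at((257,340),0)),np.round(s.at((378,245),0)))
for n,uv,z in[("beaker mouth",(153,216),80),("coverhandle",(330,205),44),("hatch",(226,193),153),("cobble",(386,204),20),("dropper",(399,176),50)]:print(n,np.round(t.at(uv,z)))
E
```

```text
[-42.  22.   0.] [ -3. -32.   0.]
beaker mouth [427. 408.  80.]
coverhandle [ 464. -267.   44.]
hatch [501. 126. 153.]
cobble [ 468. -492.   20.]
dropper [ 573. -539.   50.]
```

View pics/a.png

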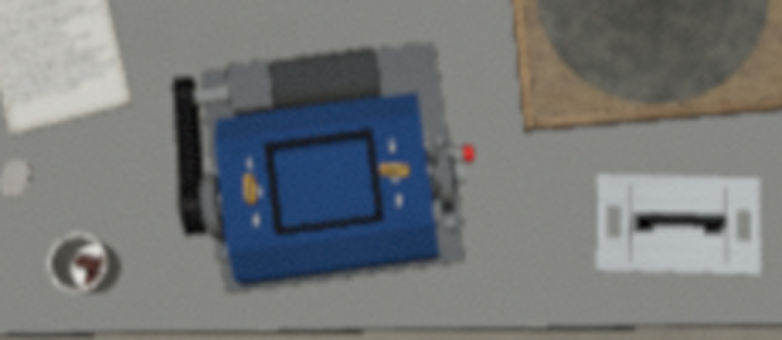

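The enlarged top view shows the hatch seal centred near (325,183) in the crop. The left wing is lined up at (250,188), the right wing lies across at (395,170), and the cover is at (678,224). I'll move over the tumbler with the tool down and use the wrist camera.

```bash
python3 -m pendant '[[-0.0275,0.035,-0.01,0,0,0,0.085],[-0.0275,0.035,-0.01,0,0,0,0.085],[-0.0275,0.035,-0.01,0,0,0,0.085],[-0.0275,0.035,-0.01,0,0,0,0.085],[-0.0275,0.035,-0.01,0,0,0,0.085],[-0.0275,0.035,-0.01,0,0,0,0.085],[-0.0275,0.035,-0.01,0,0,0,0.085],[-0.0275,0.035,-0.01,0,0,0,0.085],[-0.0275,0.035,-0.01,0,0,0,0.085]]'
python3 - <<'E'
from h import *
w=Cam("wrist");np.savez("w1.npz",im=w.im,K=w.K,p=w.p,R=w.R);cv2.imwrite("pics/w1.png",w.im[:,:,::-1])
E
python3 -m pendant '[[-0.0275,0.035,-0.01,0,0,0,0.085],[-0.0275,0.035,-0.01,0,0,0,0.085],[-0.0275,0.035,-0.01,0,0,0,0.085],[-0.0275,0.035,-0.01,0,0,0,0.085],[-0.0275,0.035,-0.01,0,0,0,0.085],[-0.0275,0.035,-0.01,0,0,0,0.085],[-0.0275,0.035,-0.01,0,0,0,0.085],[0,0,0,0,0,7,0.085],[0,0,0,0,0,6.5,0.085],[0,0,0,0,0,0,0.085]]'
python3 - <<'E'
from h import *
w=Cam("wrist");np.savez("w2.npz",im=w.im,K=w.K,p=w.p,R=w.R);cv2.imwrite("pics/w2.png",w.im[:,:,::-1])
print(w.K,w.p,w.R)
s=arm.read_state();print(s["position"],s["ee_rot"],s["joints"],s["clock"])
E
```

```text
clock: 1.1
position: [313.4, -241.5, 346.8]
ee_rot: [-0.118, 0.993, -0.0, 0.0]
contact_force: [1.1, -0.2, -0.8]
gripper_width: 85.1
grasp_force: 0.0
clock: 2.15
position: [443.0, 40.5, 416.0]
ee_rot: [-0.001, 1.0, -0.0, -0.0]
contact_force: [-1.0, -0.7, -0.4]
gripper_width: 84.8
grasp_force: 0.0
[[316.14266254   0.         254.9313889 ]
 [  0.         316.14266254 189.19396747]
 [  0.           0.           1.        ]] [360.11110321  38.76486012 534.19335241] [[-0.00230392  0.94753476  0.31964444]
 [ 0.99999653  0.00177438  0.00194786]
 [ 0.0012785   0.31964782 -0.94753556]]
[442.90112236  40.13409618 416.10401001] [-1.88548922e-03  9.99998199e-01 -4.13765164e-05 -2.13059951e-04] [ 4.57845587e-01 -8.96302608e-03 -9.59746642e-02 -1.13758398e-04
 -1.48420371e+00 -2.02486107e+00] 2.2
```

View pics/w2.png

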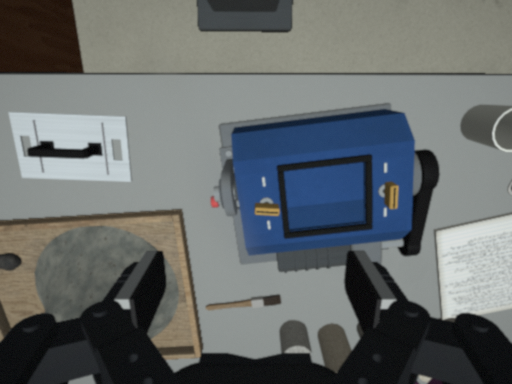

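View pics/w1.png

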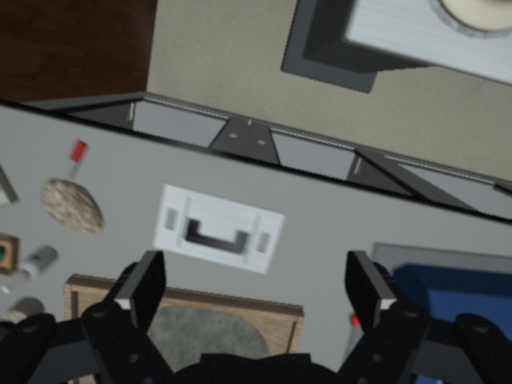

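w2 shows the right wing at (267,211), the left wing at (391,196), the seal spanning (278..372, 155..237), the cover at (70,147) and the beaker at (490,127). w1 shows the cover at (219,228). Next I'll measure by masks.

```bash
cat >> h.py <<'E'
def load(f):
    d=np.load(f);c=Cam.__new__(Cam);c.im=d["im"];c.K=d["K"];c.p=d["p"];c.R=d["R"];return c
def blobs(m,amin=8):
    n,l,st,ce=cv2.connectedComponentsWithStats(m.astype(np.uint8));return [(ce[i],st[i],l==i) for i in range(1,n) if st[i][4]>=amin]
def hsv(c): return [x.astype(int) for x in cv2.split(cv2.cvtColor(c.im,cv2.COLOR_RGB2HSV))]
def box(m,x0,x1,y0,y1):
    o=np.zeros_like(m);o[y0:y1,x0:x1]=m[y0:y1,x0:x1];return o
E
python3 - <<'E'
from h import *
t=Cam("top");s=Cam("scene");w=load("w2.npz");w1=load("w1.npz")
def brass(c,b):
    h,S,v=hsv(c);return sorted(blobs(box((h>12)&(h<30)&(S>120)&(v>80),*b)),key=lambda x:x[0][0])
W={}
for n,c,b in[("w",w,(240,410,150,240)),("t",t,(190,265,170,215)),("s",s,(200,290,170,250))]:
    W[n]=brass(c,b);print(n,[(np.round(x[0],1).tolist(),x[1][4]) for x in W[n]])
print("wings R,L", *(np.round(tri(w,W["w"][i][0],t,W["t"][1-i][0]),1) for i in(0,1)))
for i in (0,1):
    ys,xs=np.nonzero(W["w"][i][2]); P=np.array([w.at((x,y),181)[:2] for x,y in zip(xs,ys)]);q=P-P.mean(0);e,V=np.linalg.eigh(q.T@q);a=V[:,1];print("wing",P.mean(0),np.degrees(np.arctan2(a[1],a[0])),np.sqrt(e/len(P)))
# seal
def minrect(m):
    cs,_=cv2.findContours(m.astype(np.uint8),cv2.RETR_EXTERNAL,cv2.CHAIN_APPROX_NONE);k=max(cs,key=cv2.contourArea);return k[:,0,:]
for n,c,b in[("w",w,(272,380,148,245)),("t",t,(205,245,172,212))]:
    h,S,v=hsv(c);m=box((v<55),*b);k=minrect(m);P=np.array([c.at(p,161)[:2] for p in k],np.float32);print("seal",n,cv2.minAreaRect(P))
    cv2.imwrite(f"pics/m_{n}.png",m.astype(np.uint8)*255)
# cover
for n,c,b in[("w",w,(0,140,105,190)),("w1",w1,(145,295,175,280)),("t",t,(295,360,185,225))]:
    h,S,v=hsv(c);m=box((v>175)&(S<40),*b);k=minrect(m);P=np.array([c.at(p,4)[:2] for p in k],np.float32);print("cover",n,cv2.minAreaRect(P))
    m=box((v<60),*b);k=max(blobs(m),key=lambda x:x[1][4]);print("handle px",k[0],k[1],np.round(c.at(k[0],48),1))
# beaker
for n,c,b in[("t",t,(140,168,203,230)),("s",s,(205,245,262,305))]:
    h,S,v=hsv(c);print(n,"beaker v",v[b[2]:b[3]:3,b[0]:b[1]:3].tolist())
E
```

```text
w [([267.0, 208.1], np.int32(152)), ([392.4, 195.5], np.int32(170))]
t []
s []Traceback (most recent call last):
  File "<stdin>", line 8, in <module>
  File "<stdin>", line 8, in <genexpr>
IndexError: list index out of range
```

```bash
cat > m.py <<'E'
from h import *
t=Cam("top");s=Cam("scene");w=load("w2.npz");w1=load("w1.npz")
t.im=cv2.imread("pics/top0.png")[:,:,::-1].copy();s.im=cv2.imread("pics/scene0.png")[:,:,::-1].copy()
def brass(c,b,S0):
    h,S,v=hsv(c);return sorted(blobs(box((h>12)&(h<30)&(S>S0)&(v>80),*b),4),key=lambda x:x[0][0])
W={}
for n,c,b,S0 in[("w",w,(240,410,150,240),120),("t",t,(190,265,170,215),80),("s",s,(200,290,170,250),100)]:
    W[n]=brass(c,b,S0);print(n,[(np.round(x[0],1).tolist(),x[1][4]) for x in W[n]])
if len(W["t"])==2: print("wings R,L", *(np.round(tri(w,W["w"][i][0],t,W["t"][1-i][0]),1) for i in(0,1)))
for i in (0,1):
    ys,xs=np.nonzero(W["w"][i][2]); P=np.array([w.at((x,y),176)[:2] for x,y in zip(xs,ys)]);q=P-P.mean(0);e,V=np.linalg.eigh(q.T@q);a=V[:,1];print("wing",P.mean(0),np.degrees(np.arctan2(a[1],a[0])),np.sqrt(e/len(P)))
def minrect(m):
    cs,_=cv2.findContours(m.astype(np.uint8),cv2.RETR_EXTERNAL,cv2.CHAIN_APPROX_NONE);k=max(cs,key=cv2.contourArea);return k[:,0,:]
for n,c,b in[("w",w,(272,380,148,245)),("t",t,(205,245,172,212))]:
    h,S,v=hsv(c);m=box((v<55),*b);k=minrect(m);P=np.array([c.at(p,161)[:2] for p in k],np.float32);print("seal",n,cv2.minAreaRect(P))
for n,c,b in[("w",w,(0,140,105,190)),("w1",w1,(145,295,175,280)),("t",t,(295,360,185,225))]:
    h,S,v=hsv(c);m=box((v>165)&(S<40),*b);k=minrect(m);P=np.array([c.at(p,4)[:2] for p in k],np.float32);print("cover",n,cv2.minAreaRect(P))
    m=box((v<60),*b);k=max(blobs(m),key=lambda x:x[1][4]);print("handle px",k[0],k[1][4],np.round(c.at(k[0],48),1))
def disc(c,b):
    h,S,v=hsv(c);return v[b[2]:b[3],b[0]:b[1]]
a=cv2.resize(t.im[200:232,136:172],None,fx=12,fy=12,interpolation=cv2.INTER_CUBIC);b=cv2.resize(s.im[258:306,205:250],None,fx=8,fy=8,interpolation=cv2.INTER_CUBIC)
o=np.zeros((400,800,3),np.uint8);o[:384,:432]=a;o[:384,432:792]=b;cv2.imwrite("pics/bk.png",o[:,:,::-1])
E
python3 m.py
```

```text
w [([258.3, 212.7], np.int32(7)), ([267.0, 208.1], np.int32(152)), ([392.4, 195.5], np.int32(170))]
t [([203.0, 195.4], np.int32(21)), ([245.7, 189.8], np.int32(22))]
s [([235.5, 212.5], np.int32(22)), ([249.5, 188.5], np.int32(10))]
wings R,L [505.7  48.5 190.6] [430.4 105.1 430.8]
wing [511.38371057  43.6862854 ] 78.34346582757452 [0.43171507 2.08678377]
wing [505.24787566  54.33253932] 81.95479906778954 [2.73727513 7.90122963]
seal w ((497.2513427734375, 128.55844116210938), (98.51316833496094, 113.43733978271484), 6.94765043258667)
seal t ((499.9501953125, 129.52516174316406), (96.45946502685547, 111.64204406738281), 7.342353343963623)
cover w ((465.58599853515625, -271.20574951171875), (190.5667724609375, 113.5011215209961), 87.87608337402344)
handle px [ 63.06137725 150.7005988 ] 668 [ 461.4 -259.3   48. ]
cover w1 ((467.7450256347656, -267.5666809082031), (191.88954162597656, 112.24024200439453), 87.80807495117188)
handle px [155.63676149 267.46170678] 457 [ 527.4 -346.1   48. ]
cover t ((466.59246826171875, -272.24017333984375), (186.57102966308594, 111.8112564086914), 87.89647674560547)
handle px [330.31666667 204.85      ] 60 [ 464.1 -267.7   48. ]
```

View pics/bk.png

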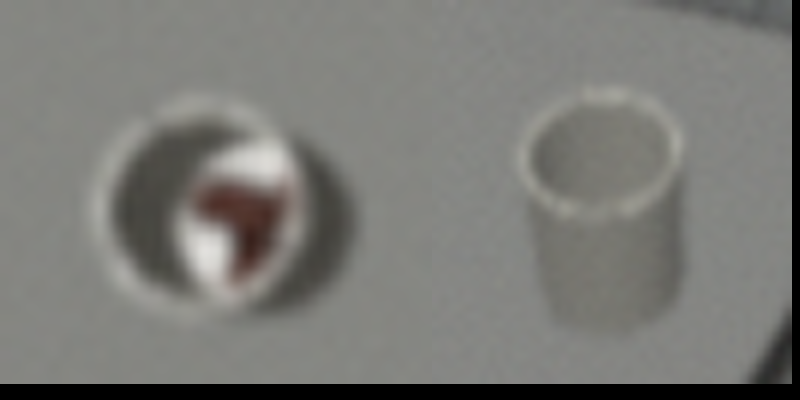

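The crop shows the rim centre at crop (203,208) in the top view and (600,152) in the scene view. I'll triangulate the beaker and use a quick wrist model to pick a grasp direction that leaves the last joint room to pour.

```bash
cat > plan.py <<'E'
from h import *
t=Cam("top");s=Cam("scene")
B=tri(t,(136+203/12-.5,200+208/12-.5),s,(205+168/8-.5,258+152/8-.5));print("rim",np.round(B,1), np.round(t.at((152.4,216.8),80),1),np.round(s.at((225.5,276.5),80),1))
C=np.array([[0,0,1],[-1,0,0],[0,-1,0]],float).T  # cols: tool axes in F -> tool=F*C
C=np.column_stack([[0,-1,0],[0,0,-1],[1,0,0]])
def tool(az,pitch,sgn,roll=0):
    a,p=np.radians([az,pitch]);z=np.array([np.cos(a)*np.cos(p),np.sin(a)*np.cos(p),-np.sin(p)]);y=sgn*np.array([-np.sin(a),np.cos(a),0]);
    return np.column_stack([np.cross(y,z),y,z])@R.from_euler("z",roll,degrees=True).as_matrix()
def wrist(T,q1,d):
    M=(R.from_euler("y",-d,degrees=True)*R.from_euler("z",-q1,degrees=True)).as_matrix()@T@C.T
    e=R.from_matrix(M).as_euler("XYX",degrees=True);return np.round([e[0],-e[1],-e[2]])
if __name__=="__main__":
  st=arm.read_state();q=np.degrees(st["joints"]);print(np.round(q),wrist(R.from_quat(st["ee_rot"]).as_matrix(),q[0],q[1]-q[2]))
  for sg in(1,-1):
   for az in(-50,-20,0,30):
    print(sg,az,"pick",wrist(tool(az,22,sg),72,40),"pour",wrist(tool(az,0,sg),54,30),wrist(tool(az,0,sg,145),54,30),wrist(tool(az,0,sg,-145),54,30))
E
python3 plan.py
```

```text
rim [423.6 409.5  80.2] [424.5 409.9  80. ] [423.  409.1  80. ]
[  26.   -1.   -5.   -0.  -85. -116.] [   0.  -85. -116.]
1 -50 pick [-53. -98. 131.] pour [ -83. -102.  149.] [ -83. -102.    4.] [ -83. -102.  -66.]
1 -20 pick [-72. -78. 142.] pour [-98. -76. 149.] [-98. -76.   4.] [-98. -76. -66.]
1 0 pick [-83. -63. 145.] pour [-110.  -59.  144.] [-110.  -59.   -1.] [-110.  -59.  -71.]
1 30 pick [-104.  -40.  143.] pour [-138.  -38.  125.] [-138.  -38.  -20.] [-138.  -38.  -90.]
-1 -50 pick [-53. -98. -49.] pour [ -83. -102.  -31.] [ -83. -102. -176.] [ -83. -102.  114.]
-1 -20 pick [-72. -78. -38.] pour [-98. -76. -31.] [ -98.  -76. -176.] [-98. -76. 114.]
-1 0 pick [-83. -63. -35.] pour [-110.  -59.  -36.] [-110.  -59.  179.] [-110.  -59.  109.]
-1 30 pick [-104.  -40.  -37.] pour [-138.  -38.  -55.] [-138.  -38.  160.] [-138.  -38.   90.]
```

```bash
python3 -m pendant '[[0.0025,0.0415,0.010,0,0,0,0.085],[0.0025,0.0415,0.010,0,0,0,0.085],[0.0025,0.0415,0.010,0,0,0,0.085],[0.0025,0.0415,0.010,0,0,0,0.085],[0.0025,0.0415,0.010,0,0,0,0.085],[0.0025,0.0415,0.010,0,0,0,0.085],[0.0025,0.0415,0.010,0,0,0,0.085],[0.0025,0.0415,0.010,0,0,0,0.085],[0.0025,0.0415,0.010,0,0,0,0.085]]' | sed -n 1,3p
python3 -m pendant '[[0,0,0,0,0,-8.5,0.085],[0,0,0,0,0,-8.5,0.085],[0,0,0,0,0,-8.5,0.085],[0,0,0,0,0,-8.5,0.085],[0,0,0,0,0,-8.5,0.085],[0,0,0,0,0,-8.5,0.085],[0,0,0,0,0,-8.5,0.085],[0,0,0,0,0,-8.5,0.085]]' | sed -n 1,3p
python3 -m pendant '[[0,0,0,0,0,-8.5,0.085],[0,0,0,0,0,-8.5,0.085],[0,0,0,0,0,-8.5,0.085],[0,0,0,0,0,-8.5,0.085],[0,0,0,0,0,-8.5,0.085],[0,0,0,0,0,-8.5,0.085],[0,0,0,0,0,-8.5,0.085],[0,0,0,0,8.5,-2.5,0.085],[0,0,0,0,8.5,0,0.085],[0,0,0,0,8.5,0,0.085],[0,0,0,0,8.5,0,0.085]]'
python3 - <<'E'
from plan import *
st=arm.read_state();q=np.degrees(st["joints"]);T=R.from_quat(st["ee_rot"]).as_matrix();print(np.round(q),wrist(T,q[0],q[1]-q[2]),st["position"],np.round(T,2))
E
```

```text
clock: 3.4
position: [419.8, 415.0, 326.0]
ee_rot: [-0.001, 1.0, 0.0, 0.0]
clock: 4.2
position: [420.2, 413.4, 326.2]
ee_rot: [-0.562, 0.827, -0.0, -0.0]
clock: 5.3
position: [420.2, 413.9, 327.2]
ee_rot: [0.867, -0.404, 0.265, 0.124]
contact_force: [-0.1, 0.6, -0.4]
gripper_width: 85.1
grasp_force: 0.0
rim [423.6 409.5  80.2] [424.5 409.9  80. ] [423.  409.1  80. ]
[ 72.  21.  -8.  29. -82. -41.] [-29. -82. -41.] [418.66004213 414.27539999 323.1569961 ] [[ 0.54 -0.76  0.36]
 [-0.63 -0.65 -0.43]
 [ 0.56  0.01 -0.83]]
```

```bash
python3 -m pendant '[[0,0,0,0,8.5,0,0.085],[0,0,0,0,8.5,0,0.085],[0,0,0,0,8.5,0,0.085],[0,0,0,0,8.5,0,0.085],[-0.0334,0,0.0135,0,0,0,0.085],[-0.0334,0,0.0135,0,0,0,0.085],[-0.0334,0,0.0135,0,0,0,0.085],[-0.0334,0,0.0135,0,0,0,0.085],[-0.0334,0,0.0135,0,0,0,0.085],[0,0,0,0,0,0,0.085],[0,0,0,0,0,0,0.085]]'
python3 - <<'E'
from plan import *
st=arm.read_state();q=np.degrees(st["joints"]);T=R.from_quat(st["ee_rot"]).as_matrix();p=st["position"];print(np.round(q),np.round(p,1),np.round(T,3))
goal=np.array([B[0],B[1],50]);print("shift tool mm",np.round(T.T@(goal-6*T[:,2]-p),1))
w=Cam("wrist");cv2.imwrite("pics/w3.png",w.im[:,:,::-1]);print("rim proj",w.proj(B))
E
```

```text
clock: 6.5
position: [419.7, 413.9, 146.9]
ee_rot: [0.753, -0.351, 0.504, 0.237]
contact_force: [0.6, -0.1, 0.1]
gripper_width: 84.8
grasp_force: 0.0
rim [423.6 409.5  80.2] [424.5 409.9  80. ] [423.  409.1  80. ]
[ 76.  41. -25.  49. -83. -71.] [419.6 414.5 148.1] [[ 0.244 -0.767  0.594]
 [-0.292 -0.642 -0.709]
 [ 0.925 -0.    -0.381]]
shift tool mm [-88.3   0.2  37.3]
rim proj [253.25789079 338.20360003]
```

View pics/w3.png

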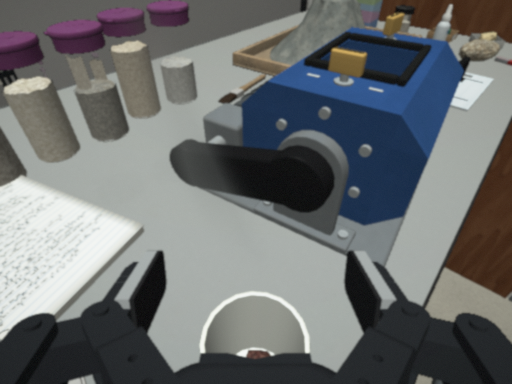

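The wrist view shows the rim centred between the fingers at about (255,337), as predicted. I'll descend and grip.

```bash
python3 -m pendant '[[-0.0177,0,0.0075,0,0,0,0.085],[-0.0177,0,0.0075,0,0,0,0.085],[-0.0177,0,0.0075,0,0,0,0.085],[-0.0177,0,0.0075,0,0,0,0.085],[-0.0175,0,0.0075,0,0,0,0.085],[0,0,0,0,0,0,0.085]]'
python3 -m pendant '[[0,0,0,0,0,0,0.05],[0,0,0,0,0,0,0.05],[0,0,0,0,0,0,0.05],[0,0,0,0,0,0,0.05],[0,0,0,0,0,0,0.05],[0,0,0,0,0,0,0.05]]'
```

```text
clock: 7.25
position: [419.4, 411.4, 47.1]
ee_rot: [0.753, -0.349, 0.505, 0.239]
contact_force: [0.0, -0.6, 0.6]
gripper_width: 84.9
grasp_force: 0.0
clock: 7.85
position: [419.7, 413.1, 50.8]
ee_rot: [0.753, -0.35, 0.505, 0.236]
contact_force: [-0.2, 1.4, 1.1]
gripper_width: 61.1
grasp_force: 64.7
```

```bash
python3 -m pendant '[[0.017,0,-0.007,0,0,0,0.05],[0.034,0,-0.014,0,0,0,0.05],[0.034,0,-0.014,0,0,0,0.05],[0.034,0,-0.014,0,0,0,0.05],[0.034,0,-0.014,0,0,0,0.05],[0.034,0,-0.014,0,0,0,0.05],[0.017,0,-0.007,0,0,0,0.05]]'
python3 -m pendant '[[0.0129,0.0182,0.0313,0,0,0,0.05],[0.0129,0.0182,0.0313,0,0,0,0.05],[0.0129,0.0182,0.0313,0,0,0,0.05],[0.0129,0.0182,0.0313,0,0,0,0.05],[0.0129,0.0182,0.0313,0,0,0,0.05],[0.0129,0.0182,0.0313,0,0,0,0.05],[0.0129,0.0182,0.0313,0,0,0,0.05],[0.0129,0.0182,0.0313,0,0,0,0.05],[0,0,0,0,7.5,0,0.05],[0,0,0,0,7.5,0,0.05],[0,0,0,0,7.5,0,0.05],[0,0,0,0,0,0,0.05]]'
python3 - <<'E'
from plan import *
st=arm.read_state();q=np.degrees(st["joints"]);T=R.from_quat(st["ee_rot"]).as_matrix();p=st["position"];print(np.round(q),np.round(p,1),np.round(T,3))
goal=np.array([486,107,240]);print("shift tool mm",np.round(T.T@(goal-6*T[:,2]-p),1))
E
```

```text
clock: 8.55
position: [419.9, 413.2, 274.8]
ee_rot: [0.753, -0.352, 0.504, 0.235]
contact_force: [-0.1, 1.4, -2.1]
gripper_width: 61.2
grasp_force: 64.8
clock: 9.75
position: [482.2, 111.7, 269.2]
ee_rot: [0.641, -0.295, 0.641, 0.303]
contact_force: [-0.1, -0.9, -1.8]
gripper_width: 60.9
grasp_force: 65.6
rim [423.6 409.5  80.2] [424.5 409.9  80. ] [423.  409.1  80. ]
[ 50.  25. -58.  80. -91. -83.] [482.4 112.2 271.4] [[ 0.003 -0.767  0.642]
 [ 0.005 -0.642 -0.767]
 [ 1.     0.005  0.002]]
shift tool mm [-31.4   0.4   0.2]
```

```bash
python3 -m pendant '[[-0.01,0,0,0,0,-4,0.05],[-0.01,0,0,0,0,-8,0.05],[0,0,0,0,0,-8,0.05],[0,0,0,0,0,-8,0.05],[0,0,0,0,0,-8,0.05],[0,0,0,0,0,-8,0.05],[0,0,0,0,0,-8,0.05],[0,0,0,0,0,-8,0.05],[0,0,0,0,0,-8,0.05],[0,0,0,0,0,-6,0.05]]'
python3 -m pendant '[[0,0,0,0,0,-6,0.05],[0,0,0,0,0,-6,0.05],[0,0,0,0,0,-6,0.05],[0,0,0,0,0,-6,0.05],[0,0,0,0,0,-6,0.05],[0,0,0,0,0,-6,0.05],[0,0,0,0,0,-6,0.05],[0,0,0,0,0,-6,0.05],[0,0,0,0,0,-6,0.05],[0,0,0,0,0,-6,0.05],[0,0,0,0,0,-6,0.05],[0,0,0,0,0,-6,0.05]]'
python3 -m pendant '[[0,0,0,0,0,-5,0.05],[0,0,0,0,0,0,0.05],[0,0,0,0,0,0,0.05],[0,0,0,0,0,5,0.05],[0,0,0,0,0,-5,0.05],[0,0,0,0,0,0,0.05]]'
python3 - <<'E'
from plan import *
w=Cam("wrist");cv2.imwrite("pics/w4.png",w.im[:,:,::-1])
t=Cam("top");cv2.imwrite("pics/t4.png",cv2.resize(t.im[150:240,180:300,::-1],None,fx=5,fy=5))
s=Cam("scene");cv2.imwrite("pics/s4.png",cv2.resize(s.im[140:290,180:330,::-1],None,fx=4,fy=4))
o=np.zeros((450,800,3),np.uint8);o[:384,:400]=w.im[:,60:460,::-1];o[:300,400:800]=cv2.resize(t.im[150:240,190:310,::-1],(400,300));cv2.imwrite("pics/o4.png",o)
E
```

```text
clock: 10.85
position: [481.9, 111.9, 253.4]
ee_rot: [0.691, 0.148, 0.331, 0.625]
contact_force: [0.1, 0.1, -1.0]
gripper_width: 60.7
grasp_force: 65.6
clock: 12.05
position: [481.9, 112.0, 253.6]
ee_rot: [0.472, 0.526, -0.1, 0.701]
contact_force: [-0.1, 0.4, -2.2]
gripper_width: 61.0
grasp_force: 65.7
clock: 12.65
position: [481.9, 111.8, 252.5]
ee_rot: [0.449, 0.545, -0.129, 0.696]
contact_force: [0.8, 0.5, -0.4]
gripper_width: 61.0
grasp_force: 65.7
rim [423.6 409.5  80.2] [424.5 409.9  80. ] [423.  409.1  80. ]
```

View pics/o4.png

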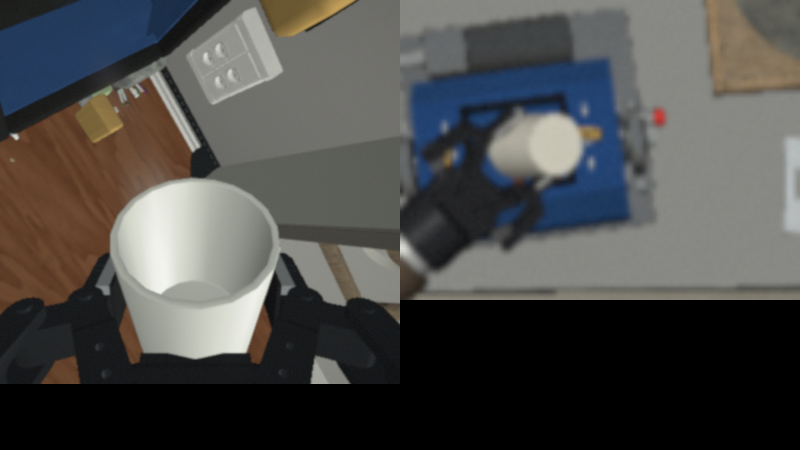

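The wrist view shows the beaker empty. I'll reverse the motions and stand it back.

```bash
python3 -m pendant '[[0,0,0,0,0,8.4,0.05],[0,0,0,0,0,8.4,0.05],[0,0,0,0,0,8.4,0.05],[0,0,0,0,0,8.4,0.05],[0,0,0,0,0,8.4,0.05],[0,0,0,0,0,8.4,0.05],[0,0,0,0,0,8.4,0.05],[0,0,0,0,0,8.4,0.05],[0,0,0,0,0,8.4,0.05],[0,0,0,0,0,8.4,0.05],[0,0,0,0,0,8.4,0.05],[0,0,0,0,0,8.4,0.05]]' |head -1
python3 -m pendant '[[0,0,0,0,0,8.4,0.05],[0,0,0,0,0,8.4,0.05],[0,0,0,0,0,8.4,0.05],[0,0,0,0,0,8.4,0.05],[0,0,0,0,0,8.4,0.05],[0,0,0,0,0,8.2,0.05],[0.02,0,0,0,0,0,0.05],[0,0,0,0,-7.5,0,0.05],[0,0,0,0,-7.5,0,0.05],[0,0,0,0,-7.5,0,0.05]]'
python3 -m pendant '[[-0.0129,-0.0182,-0.0313,0,0,0,0.05],[-0.0129,-0.0182,-0.0313,0,0,0,0.05],[-0.0129,-0.0182,-0.0313,0,0,0,0.05],[-0.0129,-0.0182,-0.0313,0,0,0,0.05],[-0.0129,-0.0182,-0.0313,0,0,0,0.05],[-0.0129,-0.0182,-0.0313,0,0,0,0.05],[-0.0129,-0.0182,-0.0313,0,0,0,0.05],[-0.0129,-0.0182,-0.0313,0,0,0,0.05],[0,0,0,0,0,0,0.05]]'
python3 - <<'E'
from plan import *
st=arm.read_state();q=np.degrees(st["joints"]);T=R.from_quat(st["ee_rot"]).as_matrix();p=st["position"];print(np.round(q),np.round(p,1),np.round(T,3))
goal=np.array([419.7,413.1,50.8]);print("shift tool mm",np.round(T.T@(goal-p),1))
E
```

```text
clock: 14.1
clock: 15.1
position: [481.6, 112.0, 271.9]
ee_rot: [0.754, -0.351, 0.503, 0.236]
contact_force: [1.1, -0.3, -1.7]
gripper_width: 61.1
grasp_force: 65.8
clock: 16.0
position: [418.6, 417.8, 269.9]
ee_rot: [0.753, -0.349, 0.505, 0.235]
contact_force: [0.4, 0.2, -1.0]
gripper_width: 61.1
grasp_force: 65.9
rim [423.6 409.5  80.2] [424.5 409.9  80. ] [423.  409.1  80. ]
[ 76.  32. -21.  48. -92. -61.] [418.9 413.3 269.9] [[ 0.246 -0.766  0.594]
 [-0.287 -0.643 -0.71 ]
 [ 0.926  0.004 -0.378]]
shift tool mm [-202.6   -1.4   83.5]
```

```bash
python3 -m pendant '[[-0.030,0,0.0124,0,0,0,0.05],[-0.030,0,0.0124,0,0,0,0.05],[-0.030,0,0.0124,0,0,0,0.05],[-0.030,0,0.0124,0,0,0,0.05],[-0.030,0,0.0124,0,0,0,0.05],[-0.030,0,0.0124,0,0,0,0.05],[-0.0075,0,0.003,0,0,0,0.05],[-0.0075,0,0.003,0,0,0,0.05],[-0.0075,0,0.003,0,0,0,0.05],[0,0,0,0,0,0,0.05],[0,0,0,0,0,0,0.05]]'
python3 -m pendant '[[0,0,0,0,0,0,0.075],[0,0,0,0,0,0,0.085],[0,0,0,0,0,0,0.085],[0,0,0,0,0,0,0.085],[0,0,0,0,0,0,0.085],[0,0,0,0,0,0,0.085]]'
```

```text
clock: 17.2
position: [419.3, 412.5, 52.8]
ee_rot: [0.753, -0.351, 0.505, 0.236]
contact_force: [0.4, 1.0, -1.1]
gripper_width: 61.1
grasp_force: 65.9
clock: 17.8
position: [419.2, 412.2, 51.9]
ee_rot: [0.753, -0.35, 0.505, 0.237]
contact_force: [0.6, 0.4, -0.3]
gripper_width: 85.1
grasp_force: 0.0
```

```bash
python3 -m pendant '[[0.0318,0,-0.0129,0,0,0,0.085],[0.0318,0,-0.0129,0,0,0,0.085],[0.0318,0,-0.0129,0,0,0,0.085],[0.0318,0,-0.0129,0,0,0,0.085],[0.0318,0,-0.0129,0,0,0,0.085],[0.0318,0,-0.0129,0,0,0,0.085],[0.0318,0,-0.0129,0,0,0,0.085],[0.0318,0,-0.0129,0,0,0,0.085]]' | head -2
python3 -m pendant '[[0,0,0,0,-8.5,0,0.085],[0,0,0,0,-8.5,0,0.085],[0,0,0,0,-8.5,0,0.085],[0,0,0,0,-8.5,0,0.085],[0,0,0,0,-8.5,0,0.085],[0,0,0,0,-8.5,0,0.085],[0,0,0,0,-8.5,0,0.085],[0,0,0,0,-8.5,0,0.085]]' | head -2
python3 -m pendant '[[0,0,0,0,0,8,0.06],[0,0,0,0,0,8,0.04],[0,0,0,0,0,8,0.03],[0,0,0,0,0,8,0.03],[0,0,0,0,0,8,0.03],[0,0,0,0,0,8,0.03]]' | head -2
python3 -m pendant '[[0.038,-0.0151,0.002,0,0,0,0.03],[0.038,-0.0151,0.002,0,0,0,0.03],[0.038,-0.0151,0.002,0,0,0,0.03],[0.038,-0.0151,0.002,0,0,0,0.03],[0.038,-0.0151,0.002,0,0,0,0.03],[0.038,-0.0151,0.002,0,0,0,0.03],[0.038,-0.0151,0.002,0,0,0,0.03],[0.038,-0.0151,0.002,0,0,0,0.03],[0.038,-0.0151,0.002,0,0,0,0.03],[0,0,0,0,0,0,0.03],[0,0,0,0,0,0,0.03]]'
python3 - <<'E'
from plan import *
w=Cam("wrist");np.savez("w5.npz",im=w.im,K=w.K,p=w.p,R=w.R);cv2.imwrite("pics/w5.png",w.im[:,:,::-1])
st=arm.read_state();T=R.from_quat(st["ee_rot"]).as_matrix();print(np.degrees(st["joints"]).round(),st["position"],np.round(T,3))
E
```

```text
clock: 18.6
position: [420.2, 411.6, 327.9]
clock: 19.4
position: [419.9, 412.3, 327.3]
clock: 20.0
position: [420.1, 411.7, 326.1]
clock: 21.1
position: [506.9, 53.6, 307.2]
ee_rot: [-0.655, 0.756, 0.003, -0.002]
contact_force: [0.0, -0.3, -0.4]
gripper_width: 30.5
grasp_force: 0.0
rim [423.6 409.5  80.2] [424.5 409.9  80. ] [423.  409.1  80. ]
[ 24.   9. -10.  -0. -71. -32.] [506.95029649  55.32171634 307.4893083 ] [[-0.138 -0.99  -0.005]
 [-0.99   0.138  0.002]
 [-0.001  0.005 -1.   ]]
```

View pics/w5.png

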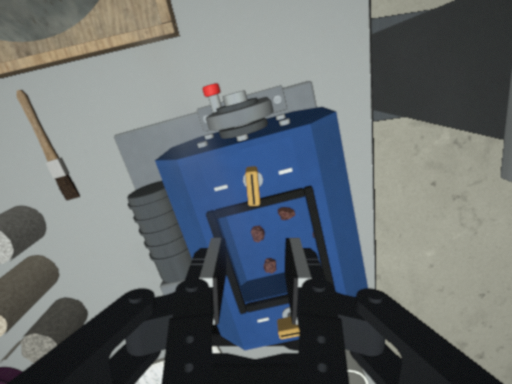

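w5 shows the right wing at (252,187), nearly straight across, between its marks at (221,188) and (286,171). Three pebbles show in the barrel, with fingers hiding part of it. Now I'll measure the wing, the marks and the seal from w5 and w2.

```bash
python3 - <<'E' | grep -v rim
from h import *
w=load("w5.npz");a=load("w2.npz")
def brass(c,b):
    h,S,v=hsv(c);return max(blobs(box((h>10)&(h<32)&(S>90)&(v>70),*b),20),key=lambda x:x[1][4])
def marks(c,b):
    h,S,v=hsv(c);return [(np.round(x[0],1),x[1][4]) for x in blobs(box((v>150)&(S<60),*b),4)]
b5=brass(w,(235,270,160,215));b2=brass(a,(245,285,195,222));print(b5[0],b5[1],b2[0],b2[1]);print("wing tri",np.round(tri(w,b5[0],a,b2[0]),1))
for c,b in((w,b5),(a,b2)):
    ys,xs=np.nonzero(b[2]);P=np.array([c.at((x,y),178)[:2] for x,y in zip(xs,ys)]);q=P-P.mean(0);e,V=np.linalg.eigh(q.T@q);k=V[:,1]*np.sign(V[1,1]);print(P.mean(0),np.degrees(np.arctan2(k[1],k[0])))
for c,bb in((w,[(210,232,178,198),(275,298,160,180)]),(a,[(255,275,170,192),(258,280,218,234),(380,390,158,175),(378,398,206,226)])):
    for b in bb:
        m=marks(c,b);print(m,[np.round(c.at(x[0],153),1) for x in m])
h,S,v=hsv(w);m=box((v<50),200,335,180,250)
print("pebbles",[(np.round(x[0]),x[1][4]) for x in blobs(box(((h<12)|(h>170))&(S>60)&(v>40),215,335,190,310),10)])
E
```

```text
[252.45701357 187.34162896] [246 167  15  40 442] [266.42083333 209.15833333] [255 204  24  11 240]
wing tri [507.5  54.  174.8]
[507.71262934  53.53226731] 86.56676205943181
[505.8570087   53.51932816] 85.58814300964912
[(array([220.4, 187.5]), np.int32(51))] [array([537.8,  57.7, 153. ])]
[(array([285.1, 170.7]), np.int32(54))] [array([477.8,  50.3, 153. ])]
[(array([263.3, 181.3]), np.int32(27))] [array([478.2,  50.1, 153. ])]
[(array([268.4, 224.5]), np.int32(23))] [array([537.9,  57.5, 153. ])]
[(array([385. , 167.2]), np.int32(28))] [array([459.5, 201.3, 153. ])]
[(array([385. , 211.8]), np.int32(26))] [array([519.5, 209.3, 153. ])]
pebbles [(array([286., 213.]), np.int32(120)), (array([257., 233.]), np.int32(109)), (array([270., 266.]), np.int32(102))]
```

```bash
python3 -m pendant '[[0,0,0.02,0,0,-4,0.03],[0,0,0.025,0,0,0,0.03],[0,0,0.025,0,0,0,0.03],[0,0,0.025,0,0,0,0.03],[0,0,0.015,0,0,0,0.03],[0,0,0.008,0,0,0,0.03],[0,0,0,0,0,0,0.03],[0,0,0,0,0,0,0.03]]'
python3 -m pendant '[[0,0,0,0,0,0,0.005],[0,0,0,0,0,0,0.005],[0,0,0,0,0,0,0.005],[0,0,0,0,0,0,0.005],[0,0,0,0,0,0,0.005]]'
python3 -c "
from plan import *
st=arm.read_state();print(st['position'],st['wrist_torque'],R.from_quat(st['ee_rot']).as_matrix()[:,1])"
```

```text
clock: 22.05
position: [507.1, 55.3, 190.2]
ee_rot: [-0.682, 0.731, 0.002, -0.001]
contact_force: [1.0, -1.1, -0.8]
gripper_width: 29.9
grasp_force: 0.0
clock: 22.55
position: [508.2, 55.0, 190.8]
ee_rot: [-0.682, 0.731, 0.001, 0.001]
contact_force: [4.6, -0.4, 3.4]
gripper_width: 8.3
grasp_force: 60.6
rim [423.6 409.5  80.2] [424.5 409.9  80. ] [423.  409.1  80. ]
[508.13685967  54.9890192  190.7925532 ] [-0.07493254 -1.3583292   0.00842817] [-0.997586    0.06943454  0.00100953]
```

```bash
python3 -m pendant '[[0,0,0,0,0,7.9,0.005],[0,0,0,0,0,7.9,0.005],[0,0,0,0,0,7.9,0.005],[0,0,0,0,0,7.9,0.005],[0,0,0,0,0,7.9,0.005],[0,0,0,0,0,7.9,0.005],[0,0,0,0,0,7.9,0.005],[0,0,0,0,0,7.9,0.005],[0,0,0,0,0,7.9,0.005],[0,0,0,0,0,7.9,0.005],[0,0,0,0,0,0,0.005],[0,0,0,0,0,0,0.005]]'
python3 -c "
from plan import *
st=arm.read_state();y=R.from_quat(st['ee_rot']).as_matrix()[:,1];print(st['position'],st['wrist_torque'],np.degrees(np.arctan2(y[1],y[0])))"
```

```text
clock: 23.85
position: [508.5, 54.9, 190.8]
ee_rot: [-0.061, 0.998, 0.001, 0.0]
contact_force: [5.4, -2.8, 4.3]
gripper_width: 8.1
grasp_force: 60.7
rim [423.6 409.5  80.2] [424.5 409.9  80. ] [423.  409.1  80. ]
[508.48911319  54.87106762 190.82363849] [-0.31527393 -1.78740841 -0.02956892] 97.00363368844113
```

```bash
python3 -m pendant '[[0,0,0,0,0,0,0.03],[0,0,0,0,0,0,0.03],[0,0,0,0,0,0,0.03],[0,0,-0.02,0,0,0,0.03],[0,0,-0.045,0,0,0,0.03],[0,0,-0.045,0,0,0,0.03],[0,0,-0.045,0,0,0,0.03],[0.02,0.015,-0.045,0,0,0,0.04],[0.03,0.02,-0.02,0,0,0,0.04],[0,0,0,0,0,0,0.04],[0,0,0,0,0,0,0.04]]'
python3 - <<'E' | grep -v rim
from h import *
w=Cam("wrist");np.savez("w6.npz",im=w.im,K=w.K,p=w.p,R=w.R);cv2.imwrite("pics/w6.png",w.im[:,:,::-1])
h,S,v=hsv(w)
for b in blobs((h>10)&(h<32)&(S>90)&(v>70),60):
    P0=w.at(b[0],178)
    if abs(P0[0]-500)>40 or not 20<P0[1]<240: continue
    ys,xs=np.nonzero(b[2]);P=np.array([w.at((x,y),179)[:2] for x,y in zip(xs,ys)]);q=P-P.mean(0);e,V=np.linalg.eigh(q.T@q);k=V[:,1]*np.sign(V[0,1]);print("wing",P.mean(0).round(1),b[1][4],"angle",np.degrees(np.arctan2(k[1],k[0])).round(1),cv2.minAreaRect(P.astype(np.float32)))
    # slot: dark pixels inside wing's hull
    hull=cv2.fillConvexPoly(np.zeros_like(w.im[:,:,0]),cv2.convexHull(np.argwhere(b[2])[:,::-1].astype(np.int32)),1)
    wt=np.where((hull>0),np.clip(130-v,0,None),0);ys,xs=np.nonzero(wt>20);P=np.array([w.at((x,y),181)[:2] for x,y in zip(xs,ys)])
    if len(P)>5:
        q=P-P.mean(0);e,V=np.linalg.eigh(q.T@q);k=V[:,1]*np.sign(V[0,1]);print(" slot",len(P),np.degrees(np.arctan2(k[1],k[0])).round(1))
for b in blobs(((h<12)|(h>170))&(S>60)&(v>40),20):
    P=w.at(b[0],40)
    if abs(P[0]-500)<80 and abs(P[1]-130)<90: print("pebble",b[0].round(),b[1][4],P.round())
E
```

```text
clock: 25.05
position: [453.4, 82.9, 408.4]
ee_rot: [-0.062, 0.998, 0.001, -0.003]
contact_force: [-0.7, -0.2, -0.2]
gripper_width: 40.1
grasp_force: 0.0
wing [487.3 203. ] 235 angle 10.4 ((487.5745849609375, 203.08929443359375), (32.22929000854492, 11.725951194763184), 12.370537757873535)
 slot 70 4.2
wing [506.5  53.9] 103 angle 4.4 ((507.1538391113281, 53.71383285522461), (26.550262451171875, 7.129412651062012), 5.523022651672363)
pebble [300. 185.] 84 [517. 165.  40.]
```

```bash
python3 - <<'E' | grep -v rim
from h import *
w=load("w6.npz");a=load("w5.npz");h,S,v=hsv(w)
for u in((286,213),(257,233),(270,266)):
    P=a.at(u,42);print("w5",P.round(),w.proj(P).round(), "line of sight at z161:",(w.p+(P-w.p)*(161-w.p[2])/(P[2]-w.p[2])).round())
for b in blobs(((h<20)|(h>160))&(S>40)&(v>15),8):
    P=w.at(b[0],40)
    if abs(P[0]-500)<100 and abs(P[1]-130)<100: print("red",b[0].round(),b[1].tolist(),P.round(),[int(np.median(x[b[2]])) for x in (h,S,v)])
for b in blobs((h>8)&(h<34)&(S>60)&(v>40),30):
    P=w.at(b[0],178)
    if abs(P[0]-500)<60 and abs(P[1]-130)<100: print("brass",b[0].round(1),b[1].tolist(),[int(np.median(x[b[2]])) for x in (h,S,v)])
u=w.proj((507.8,53.9,181)).round().astype(int);print(u);print(w.im[u[1]-10:u[1]+11,u[0]-22:u[0]+23:2].astype(int).sum(2)//3)
print((w.im[u[1]-10:u[1]+11,u[0]-22:u[0]+23:2,0].astype(int)-w.im[u[1]-10:u[1]+11,u[0]-22:u[0]+23:2,2]))
E
```

```text
w5 [476. 140.  42.] [289. 159.] line of sight at z161: [450. 123. 161.]
w5 [517. 163.  42.] [299. 186.] line of sight at z161: [482. 141. 161.]
w5 [506. 217.  42.] [333. 183.] line of sight at z161: [473. 181. 161.]
red [300. 185.] [295, 181, 12, 9, 92] [517. 165.  40.] [5, 87, 87]
red [225. 202.] [221, 189, 9, 26, 206] [560.  47.  40.] [19, 89, 145]
brass [352.6 200.9] [347, 188, 13, 27, 282] [20, 129, 136]
brass [225.3 202.1] [221, 191, 9, 24, 179] [19, 93, 152]
[225 204]
[[ 95  97  96  96  96  96  95  93 100 127 122 116 137 110 150 126  89  88
   86  60  38  36  52]
 [ 96  99  97  95  96  94  94  93 104 128 121 109 138 111 149 132  91  88
   85  63  41  38  51]
 [ 96  97  97  96  94  96  94  94 107 130 122 105 138 112 149 136  93  89
   87  63  37  36  52]
 [ 96  96  96  96  96  95  94  93 106 129 123 105 140 113 148 136  94  87
   86  65  39  37  53]
 [ 96  98  97  95  96  95  94  94  99 126 123 103 139 113 146 130  90  88
   87  62  39  37  54]
 [ 95  96  96  97  95  95  93  93  95 123 125 102 138 113 142 121  90  89
   86  65  40  38  54]
 [ 95  95  96  98  97  95  94  93  93 1
[... 2754 characters left out ...]
-79 -55 -15 -12 -32]
 [-65 -65 -67 -67 -69 -69 -70 -70 -68  27  66  24  72  40 -59 -76 -78 -79
  -79 -56 -14 -11 -32]
 [-65 -65 -67 -67 -69 -69 -69 -69 -68  25  65  24  70  40 -62 -76 -76 -79
  -80 -56 -15 -12 -32]
 [-65 -66 -68 -68 -68 -68 -69 -70 -69  23  66  24  71  39 -65 -75 -78 -79
  -80 -57 -15 -12 -33]
 [-66 -67 -67 -67 -67 -68 -68 -69 -69  20  66  23  71  36 -68 -75 -76 -78
  -79 -55 -16 -13 -34]
 [-67 -68 -69 -67 -69 -68 -68 -69 -70  19  65  24  71  33 -68 -76 -76 -77
  -78 -54 -17 -15 -35]
 [-69 -69 -68 -68 -67 -67 -68 -68 -68  18  63  25  70  25 -70 -74 -76 -77
  -77 -55 -15 -14 -34]
 [-69 -69 -67 -67 -67 -67 -68 -69 -69   1  47  23  54   5 -71 -74 -75 -77
  -78 -55 -18 -15 -34]]
```

The right wing and its slot now run straight along the image column, parallel to the tool's x axis at azimuth 7°, which is the direction of the marks. So the stud is lined up. Next is the cover, and on the way I'll count pebbles with the top camera.

```bash
python3 -m pendant '[[0.0036,-0.044,0.0135,0,0,0,0.06],[0.0036,-0.044,0.0135,0,0,0,0.06],[0.0036,-0.044,0.0135,0,0,0,0.06],[0.0036,-0.044,0.0135,0,0,0,0.06],[0.0036,-0.044,0.0135,0,0,0,0.06],[0.0036,-0.044,0.0135,0,0,0,0.06],[0.0036,-0.044,0.0135,0,0,0,0.06],[0.0036,-0.044,0.0135,0,0,0,0.06]]' | head -2
python3 -m pendant '[[0,0,0,0,0,-8.1,0.06],[0,0,0,0,0,-8.1,0.06],[0,0,0,0,0,-8.1,0.06],[0,0,0,0,0,-8.1,0.06],[0,0,0,0,0,-8.1,0.06],[0,0,0,0,0,-8.1,0.06],[0,0,0,0,0,-8.1,0.06],[0,0,0,0,0,-8.1,0.06],[0,0,0,0,0,-8.1,0.06],[0,0,0,0,0,-8.1,0.06],[0,0,0,0,0,0,0.06],[0,0,0,0,0,0,0.06]]'
python3 - <<'E' | grep -v rim
from plan import *
st=arm.read_state();T=R.from_quat(st["ee_rot"]).as_matrix();print(np.degrees(st["joints"]).round(),st["position"].round(1),T.round(3).tolist())
w=Cam("wrist");np.savez("w7.npz",im=w.im,K=w.K,p=w.p,R=w.R);t=Cam("top");s=Cam("scene");cv2.imwrite("pics/t7.png",t.im[:,:,::-1]);cv2.imwrite("pics/s7.png",s.im[:,:,::-1])
t0=cv2.imread("pics/top0.png")[:,:,::-1].astype(int);d=t.im.astype(int)-t0
h,S,v=hsv(t)
for b in blobs(box(((h<12)|(h>165))&(S>45),130,330,140,240),3):print("red top",b[0].round(1),b[1][4],t.at(b[0],42).round(),[int(np.median(x[b[2]])) for x in(h,S,v)])
def minrect(m):
    cs,_=cv2.findContours(m.astype(np.uint8),cv2.RETR_EXTERNAL,cv2.CHAIN_APPROX_NONE);return max(cs,key=cv2.contourArea)[:,0,:]
w1=load("w2.npz");h,S,v=hsv(w);u=w.proj((466.5,-270,4)).round();print("cover px",u)
m=(v>150)&(S<40);k=minrect(m);P=np.array([w.at(p,4)[:2] for p in k],np.float32);print("cover",cv2.minAreaRect(P))
E
```

```text
clock: 25.9
position: [467.2, -272.5, 296.9]
clock: 27.1
position: [467.7, -270.4, 298.3]
ee_rot: [-0.693, 0.721, 0.004, -0.002]
contact_force: [-0.2, 0.6, -0.2]
gripper_width: 60.4
grasp_force: 0.0
[-13.  12.  -7.  -0. -71.  11.] [ 467.9 -270.3  299. ] [[-0.038, -0.999, -0.007], [-0.999, 0.038, 0.002], [-0.002, 0.007, -1.0]]
red top [285.  153.3] 3 [672. -98.  42.] [11, 75, 58]
red top [267.4 184.5] 22 [548. -26.  42.] [1, 115, 154]
red top [218.4 192.9] 11 [517. 165.  42.] [6, 81, 79]
red top [224.8 203.3] 10 [476. 140.  42.] [6, 99, 71]
cover px [254. 149.]
cover ((465.1336669921875, -270.3990478515625), (191.65365600585938, 114.85368347167969), 87.85762786865234)
```

```bash
python3 - <<'E' | grep -v rim
from plan import *
w=load("w7.npz");h,S,v=hsv(w)
for b in blobs(box(v<70,200,310,60,250),80):
    k=np.argwhere(b[2])[:,::-1];P=np.array([w.at(p,51)[:2] for p in k],np.float32);print("dark",b[0].round(1),b[1].tolist(),w.at(b[0],51).round(1),cv2.minAreaRect(P))
    mid=b[2].copy();c=b[1];mid[:c[1]+c[3]//3]=0;mid[c[1]+2*c[3]//3:]=0
    ys,xs=np.nonzero(mid);print("mid bar",xs.mean(),ys.mean(),w.at((xs.mean(),ys.mean()),51).round(1),"tri w/ top",tri(w,(xs.mean(),ys.mean()),t,(330.3,204.85)).round(1))
for n,c in(("0",cv2.imread("pics/scene0.png")),("7",cv2.imread("pics/s7.png"))):
    H=[x.astype(int) for x in cv2.split(cv2.cvtColor(c,cv2.COLOR_BGR2HSV))];print("scene",n,[(b[0].round().tolist(),int(b[1][4])) for b in blobs(box(((H[0]<12)|(H[0]>165))&(H[1]>70),100,340,140,384),3)])
E
```

```text
dark [255.4 148.7] [248, 110, 15, 81, 944] [ 464.8 -279.5   51. ] ((465.10955810546875, -276.04376220703125), (95.44925689697266, 15.998082160949707), 88.2601318359375)
mid bar 255.5 150.0 [ 464.7 -278.    51. ] tri w/ top [ 465.6 -272.2   24.8]
scene 0 [([304.0, 141.0], 26), ([330.0, 202.0], 1140), ([318.0, 164.0], 11)]
scene 7 [([296.0, 140.0], 8), ([304.0, 141.0], 16), ([326.0, 143.0], 129), ([331.0, 212.0], 1150), ([318.0, 164.0], 11)]
```

```bash
python3 -m pendant '[[0,0.0028,0.03,0,0,0,0.05],[0,0,0.045,0,0,0,0.05],[0,0,0.045,0,0,0,0.05],[0,0,0.045,0,0,0,0.05],[0,0,0.04,0,0,0,0.05],[0,0,0.025,0,0,0,0.05],[0,0,0.014,0,0,0,0.05],[0,0,0.004,0,0,0,0.05],[0,0,0,0,0,0,0.05],[0,0,0,0,0,0,0.05]]'
python3 -m pendant '[[0,0,0,0,0,0,0.03],[0,0,0,0,0,0,0.005],[0,0,0,0,0,0,0.005],[0,0,0,0,0,0,0.005],[0,0,0,0,0,0,0.005],[0,0,0,0,0,0,0.005],[0,0,0,0,0,0,0.005]]'
python3 -c "
from plan import *
st=arm.read_state();print(st['position'],st['wrist_torque'],R.from_quat(st['ee_rot']).as_matrix()[:,1])"
```

```text
clock: 28.45
position: [464.8, -269.9, 52.9]
ee_rot: [-0.695, 0.719, 0.001, -0.001]
contact_force: [0.1, -0.1, 0.4]
gripper_width: 50.2
grasp_force: 0.0
clock: 29.15
position: [464.8, -269.8, 53.0]
ee_rot: [-0.695, 0.719, 0.001, -0.001]
contact_force: [-0.3, 1.2, 6.3]
gripper_width: 12.9
grasp_force: 59.6
rim [423.6 409.5  80.2] [424.5 409.9  80. ] [423.  409.1  80. ]
[ 464.81450103 -269.8366202    53.00737995] [ 0.27622411  0.0281841  -0.01756836] [-0.99939488  0.03464471  0.00310097]
```

```bash
python3 -m pendant '[[0,0,-0.01,0,0,0,0.005],[0,0,-0.03,0,0,0,0.005],[0,0,-0.045,0,0,0,0.005],[0,0,-0.045,0,0,0,0.005],[0,0,-0.045,0,0,0,0.005],[0,0,-0.045,0,0,0,0.005],[0,0,-0.03,0,0,0,0.005],[0,0,0,0,0,0,0.005],[0,0,0,0,0,0,0.005]]'
cat > cov.py <<'E'
from plan import *
# cover relative to TCP from the wrist camera: near slot and plate corners
def cov():
    st=arm.read_state();w=Cam("wrist");T=R.from_quat(st["ee_rot"]).as_matrix();p=st["position"];h,S,v=hsv(w);zp=p[2]-49
    m=((v>140)&(S<40));b=max(blobs(box(m,150,360,0,260),300),key=lambda x:x[1][4]);print("plate",b[1].tolist())
    cs,_=cv2.findContours(b[2].astype(np.uint8),cv2.RETR_CCOMP,cv2.CHAIN_APPROX_NONE)
    for k in sorted(cs,key=cv2.contourArea)[::-1][:4]:
        if cv2.contourArea(k)<60: continue
        P=np.array([T.T@(w.at(q,zp)-p) for q in k[:,0,:]],np.float32)[:,:2].copy();print("tool-frame rect",cv2.minAreaRect(P),"x range",P[:,0].min(),P[:,0].max(),"px",k[:,0].min(0),k[:,0].max(0))
    return st,w
if __name__=="__main__":
    st,w=cov();cv2.imwrite("pics/w8.png",w.im[:,:,::-1]);print(st["position"])
E
python3 cov.py
```

```text
clock: 30.15
position: [464.4, -269.4, 301.3]
ee_rot: [-0.694, 0.72, 0.003, -0.001]
contact_force: [-0.6, 0.4, -4.4]
gripper_width: 12.5
grasp_force: 58.9
rim [423.6 409.5  80.2] [424.5 409.9  80. ] [423.  409.1  80. ]
plate [150, 54, 210, 206, 34232]
tool-frame rect ((39.628448486328125, 0.552886962890625), (114.48974609375, 112.80513763427734), 0.029659679159522057) x range -17.645575 96.85141 px [150  54] [359 259]
tool-frame rect ((77.55001068115234, 0.40654754638671875), (36.79197311401367, 15.559060096740723), 89.99232482910156) x range 69.772835 85.33189 px [218  79] [291 111]
tool-frame rect ((57.434139251708984, 12.158065795898438), (3.1659860610961914, 67.5544204711914), 0.08193086832761765) x range 55.804165 59.037407 px [213 132] [341 138]
[ 463.99160054 -269.40084703  299.57535499]
```

```bash
python3 -m pendant '[[0,0,0,0,0,-4.5,0.005],[0,0,0,0,0,-4.5,0.005],[-0.02,-0.0042,0,0,0,0,0.005],[-0.04,-0.0084,0,0,0,0,0.005],[-0.04,-0.0084,0,0,0,0,0.005],[-0.04,-0.0084,0,0,0,0,0.005],[-0.04,-0.0084,0,0,0,0,0.005],[-0.04,-0.0084,0,0,0,0,0.005]]' | head -2
python3 -m pendant '[[-0.04,-0.0084,0,0,0,0,0.005],[-0.04,-0.0084,0,0,0,0,0.005],[-0.04,-0.0084,0,0,0,0,0.005],[-0.035,-0.0075,0,0,0,0,0.005],[-0.0185,-0.004,0,0,0,0,0.005],[0,0,0,0,0,0,0.005],[0,0,0,0,0,0,0.005]]'
cat > chk.py <<'E'
from cov import *
import time
def chk():
    ps=[];zs=[]
    for i in range(4):
        c=Cam("wrist");st=arm.read_state();ps.append(st["position"]);zs.append(R.from_quat(st["ee_rot"]).as_matrix())
    p=np.mean(ps,0);T=np.mean(zs,0);y=T[:,1]
    print("tcp",p.round(2),"yaw",np.degrees(np.arctan2(y[1],y[0])).round(2)%360,"tilt",np.degrees(T[:2,2]).round(2),"spread",np.std(ps,0).round(2));
    G=np.array([498.75,131.2,p[2]]);print("shift tool",(T.T@(G-p)).round(2));print("F",st["contact_force"].round(1))
if __name__=="__main__": chk();cov()
E
python3 chk.py
```

```text
clock: 31.1
position: [483.6, -44.5, 300.5]
clock: 31.8
position: [499.1, 130.6, 300.7]
ee_rot: [0.749, -0.662, -0.003, 0.003]
contact_force: [0.6, 0.3, -1.9]
gripper_width: 12.5
grasp_force: 58.9
rim [423.6 409.5  80.2] [424.5 409.9  80. ] [423.  409.1  80. ]
tcp [499.58 129.73 302.09] yaw 186.91 tilt [-0.33  0.06] spread [0.09 0.06 0.21]
shift tool [-1.56  0.64  0.01]
F [-0.5  0.5 -2.9]
plate [150, 55, 210, 205, 33593]
tool-frame rect ((39.5345344543457, 0.8715133666992188), (113.83592987060547, 112.63823699951172), 0.16600939631462097) x range -17.546162 96.30617 px [150  55] [359 259]
tool-frame rect ((77.69294738769531, 0.6461982727050781), (37.1038818359375, 16.029430389404297), 89.99211120605469) x range 69.68065 85.71001 px [218  78] [291 111]
tool-frame rect ((57.34922790527344, 0.7625961303710938), (3.1623659133911133, 90.77933502197266), 0.03732515498995781) x range 55.7391 58.95929 px [169 132] [341 138]
```

```bash
python3 -m pendant '[[-0.0013,0.0006,0.01,0,0,0,0.005],[0,0,0.02,0,0,0,0.005],[0,0,0.02,0,0,0,0.005],[0,0,0.008,0,0,0,0.005],[0,0,0,0,0,0,0.005],[0,0,0,0,0,0,0.005]]'
cat > slot.py <<'E'
from chk import *
chk();st,w=cov();p=st["position"];T=R.from_quat(st["ee_rot"]).as_matrix()
h,S,v=hsv(w);m=box((h>10)&(h<34)&(S>70)&(v>50),200,310,60,130)
for b in blobs(m,15):
    k=np.argwhere(b[2])[:,::-1];P=np.array([T.T@(w.at(q,181)-p) for q in k],np.float32)[:,:2].copy();print("wing top tool-frame",cv2.minAreaRect(P),"mean",P.mean(0),"n",len(k),"px",k.min(0),k.max(0))
cv2.imwrite("pics/slot_%d.png"%round(st["clock"]*100),cv2.resize(w.im[50:250,150:362,::-1],None,fx=2.9,fy=2.9,interpolation=cv2.INTER_CUBIC))
E
python3 slot.py; ls pics
```

```text
clock: 32.75
position: [499.2, 132.1, 244.9]
ee_rot: [0.749, -0.663, -0.002, 0.001]
contact_force: [0.1, 0.5, -3.1]
gripper_width: 12.9
grasp_force: 58.8
rim [423.6 409.5  80.2] [424.5 409.9  80. ] [423.  409.1  80. ]
tcp [499.04 132.16 245.16] yaw 186.99 tilt [-0.21  0.13] spread [0.12 0.04 0.17]
shift tool [ 0.91  0.4  -0.  ]
F [ 0.8 -0.3 -2.4]
plate [150, 55, 210, 205, 33921]
tool-frame rect ((39.453590393066406, 0.7430267333984375), (113.80967712402344, 112.46772766113281), 0.054259493947029114) x range -17.504469 96.310455 px [150  55] [359 259]
tool-frame rect ((77.7154541015625, 0.6795310974121094), (16.02452850341797, 36.95484924316406), 0.015280347317457199) x range 69.69852 85.7232 px [218  78] [291 111]
tool-frame rect ((57.36181640625, 11.540292739868164), (3.1612117290496826, 69.14095306396484), 0.029129182919859886) x range 55.764126 58.95382 px [210 132] [341 138]
wing top tool-frame ((79.3692626953125, 0.4153003692626953), (8.920082092285156, 29.255504608154297), 0.007887689396739006) mean [79.399086   0.5571905] n 887 px [228  82] [281  99]
a.png
bk.png
o4.png
s4.png
s7.png
scene0.png
slot_3305.png
t4.png
t7.png
top0.png
w1.png
w2.png
w3.png
w4.png
w5.png
w6.png
w8.png
```

```bash
python3 -m pendant '[[0.0014,0,0,0,0,0,0.005],[0,0,0.005,0,0,0,0.005],[0,0,0.005,0,0,0,0.005],[0,0,0.005,0,0,0,0.005],[0,0,0.005,0,0,0,0.005],[0,0,0.004,0,0,0,0.005],[0,0,0,0,0,0,0.005],[0,0,0,0,0,0,0.005]]'
python3 slot.py
```

```text
clock: 33.9
position: [498.8, 130.6, 220.3]
ee_rot: [0.749, -0.663, -0.002, 0.001]
contact_force: [0.3, -0.1, -3.0]
gripper_width: 12.7
grasp_force: 58.9
rim [423.6 409.5  80.2] [424.5 409.9  80. ] [423.  409.1  80. ]
tcp [498.83 130.68 220.58] yaw 186.99 tilt [-0.27  0.1 ] spread [0.04 0.02 0.04]
shift tool [-0.53  0.02  0.  ]
F [ 1.3  0.3 -3.8]
plate [150, 55, 210, 205, 34095]
tool-frame rect ((39.395408630371094, 0.7252044677734375), (113.83683776855469, 112.47418975830078), 0.013133155182003975) x range -17.535896 96.302216 px [150  55] [359 259]
tool-frame rect ((77.70121002197266, 0.6294155120849609), (16.027414321899414, 36.829410552978516), 0.01773945242166519) x range 69.68208 85.70967 px [219  78] [291 111]
tool-frame rect ((57.342506408691406, 14.415023803710938), (3.161924123764038, 63.31296157836914), 0.03401844576001167) x range 55.743294 58.928154 px [221 132] [341 138]
wing top tool-frame ((77.90068817138672, 0.36798858642578125), (9.168817520141602, 29.20134925842285), 0.013231072574853897) mean [77.95498     0.24669093] n 1161 px [224  85] [285 105]
```

```bash
python3 -m pendant '[[0,0,0.003,0,0,0,0.005],[0,0,0.003,0,0,0,0.005],[0,0,0.002,0,0,0,0.005],[0,0,0,0,0,0,0.005],[0,0,0,0,0,0,0.005]]'
python3 -m pendant '[[0,0,0.0015,0,0,0,0.005],[0,0,0.0015,0,0,0,0.005],[0,0,0,0,0,0,0.005],[0,0,0,0,0,0,0.005]]'
python3 chk.py | grep -v plate
```

```text
clock: 34.75
position: [498.6, 130.6, 212.6]
ee_rot: [0.749, -0.663, -0.002, 0.001]
contact_force: [-2.7, -0.2, -0.9]
gripper_width: 12.9
grasp_force: 59.3
clock: 35.15
position: [498.7, 130.6, 210.3]
ee_rot: [0.749, -0.663, -0.002, 0.001]
contact_force: [-4.6, 0.1, 5.5]
gripper_width: 13.1
grasp_force: 60.1
rim [423.6 409.5  80.2] [424.5 409.9  80. ] [423.  409.1  80. ]
tcp [498.67 130.61 210.34] yaw 187.0 tilt [-0.26  0.09] spread [0.01 0.   0.01]
shift tool [-0.57 -0.15  0.  ]
F [-4.1  0.1  4.9]
tool-frame rect ((39.445491790771484, 0.5447578430175781), (113.81702423095703, 112.2211685180664), 0.04887480288743973) x range -17.510609 96.31063 px [150  55] [359 259]
tool-frame rect ((77.70126342773438, 0.5869388580322266), (36.83133316040039, 16.028100967407227), 89.99281311035156) x range 69.68942 85.717514 px [218  78] [291 111]
tool-frame rect ((57.61280059814453, 15.966998100280762), (3.684782028198242, 60.10488510131836), 0.035467300564050674) x range 55.752678 59.43798 px [227 131] [341 138]
```

```bash
python3 -m pendant '[[0,0,0.0015,0,0,0,0.005],[0,0,0.0012,0,0,0,0.005],[0,0,0,0,0,0,0.005],[0,0,0,0,0,0,0.005],[0,0,0,0,0,0,0.005]]'
python3 slot.py
```

```text
clock: 36.0
position: [498.7, 130.6, 208.5]
ee_rot: [0.749, -0.662, -0.002, 0.001]
contact_force: [-5.2, 0.0, 9.8]
gripper_width: 12.7
grasp_force: 60.7
rim [423.6 409.5  80.2] [424.5 409.9  80. ] [423.  409.1  80. ]
tcp [498.7  130.61 208.55] yaw 187.02 tilt [-0.23  0.09] spread [0.01 0.   0.01]
shift tool [-0.58 -0.13  0.  ]
F [-5.3  0.5 10.4]
plate [150, 55, 210, 205, 34124]
tool-frame rect ((39.386695861816406, 0.5434532165527344), (112.21949768066406, 113.81096649169922), 89.98143005371094) x range -17.500725 96.30868 px [150  55] [359 259]
tool-frame rect ((77.70671844482422, 0.6484107971191406), (16.028837203979492, 36.85430908203125), 0.014275051653385162) x range 69.687935 85.71691 px [219  78] [291 111]
tool-frame rect ((57.34843826293945, 16.817550659179688), (3.161525011062622, 58.61795425415039), 0.03134545311331749) x range 55.752167 58.930298 px [230 132] [341 138]
wing top tool-frame ((77.93118286132812, 0.25356006622314453), (9.338438987731934, 29.354835510253906), 0.011806829832494259) mean [77.981804    0.33813608] n 1384 px [221  85] [287 107]
```

```bash
python3 -m pendant '[[0,0,0.001,0,0,0,0.005],[0,0,0,0,0,0,0.005],[0,0,0,0,0,0,0.005],[0,0,0,0,0,0,0.005]]'
python3 - <<'E'
from h import *
w=Cam("wrist");s=Cam("scene");t=Cam("top");o=np.zeros((590,800,3),np.uint8)
o[:300,:400]=w.im[40:265,106:406][:, :, ::-1].repeat(1,0).astype(np.uint8) if 0 else cv2.resize(w.im[40:265,106:406,::-1],(400,300))
o[:300,400:]=cv2.resize(s.im[165:270,175:315,::-1],(400,300));o[300:590,:400]=cv2.resize(t.im[150:237,130:250,::-1],(400,290));o[300:590,400:]=cv2.resize(s.im[200:316,180:340,::-1],(400,290));cv2.imwrite("pics/fin.png",o)
E
```

```text
clock: 36.75
position: [498.7, 130.6, 208.0]
ee_rot: [0.749, -0.662, -0.002, 0.001]
contact_force: [-6.1, 0.9, 13.0]
gripper_width: 12.7
grasp_force: 60.9
```

View pics/fin.png

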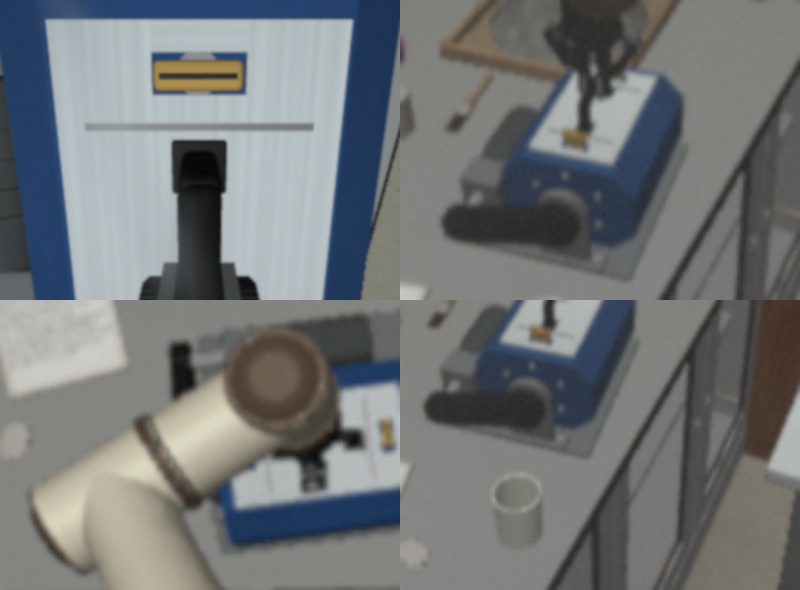

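The last picture shows both wings up through the slots: the right one at (199,75) in the wrist panel, the left at (573,138) in the scene panel. The beaker stands upright at (517,508). The press is 13 N with the seal nearly fully squeezed.

```bash
python3 -c "
from bench import arm
print(arm.job_done())"
```

```text
the job is handed in; nothing more can be done
None
```

I handed the job in with the beaker emptied and stood back upright, the right stud lined up, and the cover held pressed down (about 13 N) with both wings through its slots; I saw three of the four pebbles in the barrel, and none left in the beaker or showing on the bench.

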